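# Hold open the machine's drive hatch

## Task

The worker across the bench has to look at the drive under the hatch in the red machine's deck. Take the hatch by its T-handle and, before turning anything, tug it up gently to feel whether its catch is holding; if it is caught, turn the T-handle clockwise to draw the bolt. Lift the hatch about 40 degrees open, without wrenching at the catch or disturbing the things on the machine and the bench, and finish still gripping the T-handle, holding the hatch open and still.

Things in the scene. Friction and masses are not known exactly. Their poses are not given: they have to be found in the camera images.
- machine: Red sheet-steel bench machine with steel deck, 360 (its x) by 440 by 125 mm high, fixed to the bench; place and yaw vary. Origin on the bench, 170 mm from its -x face, which looks to the robot; the operator's side is +x. On the deck: a bridge with black clamp levers, 165 mm high, at (140, -140) mm from the origin, 160 mm wide in y, and a low nest block (30 mm high) at (145, 120).
- leaf: The hatch: grey steel plate 196 x 196 x 4 mm, its top flush with the deck. Origin on the hinge axis at the middle of its edge nearest the robot, at (-150, 0, 128) mm in the machine's frame, 3 mm above the plate's top. The plate runs 200 mm to its own -x, which is the machine's +x; its y is the hinge axis, z the outward normal. Free, it takes 3 to 6 N up at the T-handle; it falls shut if let go.
- hatch (a joint): Opening angle of the hatch in rad: 0 shut (the start), growing as its far edge rises and swings towards the robot; stop at 1.22. When caught it has about 1.5 mm of play at the far edge (0.01 rad), then stops hard: pull to some 12 N to be sure. The sticky bolt under the plate may or may not have shot under its keeper; nothing outside shows which.
- tbar: Black T-handle bar on the hatch: round, 14 mm thick, 70 mm long along its own x, on a slim upright stem (11 to 13 mm) about which it turns. Origin at the bar's middle, 160 mm from the hinge axis towards the far edge, on the hatch's centre line, 36 mm above the plate's top (161 mm above the bench when shut). It tilts with the hatch, stem square to the plate.
- thandle (a joint): Turn of the T-handle in rad, clockwise seen from above: 0 = bar along the hatch's x (pointing to the hinge), stop at 1.571 = bar along the hinge axis. Starts at 0 to 0.25, stays where left, stiff by 0.04 N m (about 0.1 while it draws the bolt). After some lost motion it draws the bolt, clear of the keeper at about 0.8, surely by 1.1; the drawn bolt stays back.
- keeper: The catch's steel keeper, 24 by 40 by 8 mm, hidden under the deck beyond the hatch's far edge, 64 mm to +x of the machine's origin; origin at the middle of its underside, which the shot bolt bears on when a caught hatch is pulled.
- collar: Loose dark steel shaft collar, 44 mm across, 14 mm high, on the deck to the right of the hatch. Origin at the centre of its underside. To be left alone.
- blank: Loose brass blank, 120 by 12 by 10 mm, on the deck to the left of the hatch. Origin at the centre of its underside. To be left alone.
- pliers: Loose black-handled pliers, about 160 by 70 by 17 mm, flat on the bench between the robot and the machine, on the left. Origin under its middle. To be left alone.
- paint_jar: Loose amber glass jar with white cap, 44 mm across, 65 mm high, on the bench between the robot and the machine, on the right. Origin at the centre of its underside. To be left alone.
- spray_can: Loose pale grey-white tin can, closed, 54 mm across, 170 mm high, on the bench to the right of the machine. Origin at the centre of its underside. To be left alone.
- tape: Loose roll of paper tape, 64 mm across, 19 mm high, on the bench to the left. Origin at the centre of its underside. To be left alone.
- driver: Loose blue screwdriver lying on the bench to the left. Origin under its middle. To be left alone.

How it is judged (in metres and radians):
On the way:
1. the hatch was tugged up before the T-handle was turned: either the catch was felt holding (bolt pulled against its keeper) or the hatch came up freely (value of joint thandle below 0.6 rad and (contact force between leaf and keeper above 1.5 N or value of joint hatch above 0.02 rad)), for 0.05 s.
At the end, for the whole second after the job is handed in: The hatch is open by at least 30 degrees (0.52 rad) and still (under 0.1 rad/s), held up by the fingers closed on the T-handle's bar (more than 1.5 N on it, grasp point within 35 mm of the bar's middle), and every bystander within 30 mm of where it was (value of joint hatch above 0.52 rad and velocity of joint hatch between -0.1 and 0.1 rad/s and contact force between the fingers and tbar above 1.5 N and distance between the grasp point and tbar below 0.035 m and distance of each of collar, blank, pliers, paint_jar, spray_can, tape, driver from where it was at the start of the episode below 0.03 m); the arm keeps its last pose, push and grip.
It fails at once if the catch is wrenched: more than 40 N between bolt and keeper (contact force between leaf and keeper above 40 N).
It fails at once if a bystander on the machine or the bench is disturbed (moved more than 30 mm) (distance of any of collar, blank, pliers, paint_jar, spray_can, tape, driver from where it was at the start of the episode above 0.03 m).
It also fails if it takes over 43 s, if anything falls off the work surface, if the arm or the gripper's body presses on something with over 40 N, if the wrist force passes 120 N, or if a joint passes its speed limit or range.

## Robot

A 6-joint arm with a two-finger parallel gripper is mounted at the origin on the work surface. World frame = base frame: x ahead of the robot, y to its left, z up, the work surface at z = 0. Lengths are in m, angles in degrees, forces in N, time in s.
With the tool pointing down it reaches from about 0.275 to 0.825 m from the base axis. Payload 4.9 kg.
Tool frame: the origin (TCP) lies midway between the tips of the shut fingers; the grasp point (between the pads) lies 19 mm behind it (arm.pinch_z is the distance from the TCP to the grasp point, in m); x points along the fingers, y is the direction in which the jaws open and shut, and the axes are right-handed (so a half turn about x gives the same grasp; the last joint's range is limited). The gripper opens to 85 mm and grips with 20 to 120 N. Pads are 22 mm wide; open, the fingers measure 114 mm over their backs; the gripper's body (76 mm by 85 mm) begins 54 mm behind the grasp point. The pads swing forward as they close: fully open they stand 13 mm farther back than shut.
Start: joints at [66.853, 18.69, -11.035, 60.275, 0, 82.311], TCP at [0.147, 0.53, 0.231] pointing down, gripper open.
Joint ranges: [-152.03, 152.03], [-55.5, 102.48], [-74.3, 77.21], [-110.64, 120.58], [-84.22, 78.4], [-180, 180]. Speed limits (degrees/s): [147.25, 147.25, 180, 180, 180, 180].

## Interface

Orientations are given as a 3x3 rotation matrix whose columns are the frame's x, y, z axes.
In Python, from bench import get_state, get_image, get_calibration, close_job, arm gives the robot as it stands.
- The arm moves only by the tool servo_tool, never from a script. Its argument "deltas" is a list of rows, each an object with "travel": the shift along the tool's x, y, z in m, a list of three; "turn": the turn about the tool's x in rad. A call has 1 to 8 rows; each row is the pose to reach, as a shift and turn from the pose commanded when the call began, along the tool's axes at that moment; what a row does not reach only later rows make up. A row lasts 1/12 s, in which the tool goes at most 41.7 mm and 7.16 degrees, less where a joint would pass 70% of its speed; a pose out of reach is approached as far as the arm can. A call with a gripper value outside its range is refused whole. "hand" is the opening, from 0 (shut) to 1 (fully open), set as the call begins (left out, the last holds). The fingers move at their own pace and stop on an object; "force" is the grip in N (left out, the last holds). Time passes only in rows, so rows that repeat a pose let the fingers close. It gives the time, the measured TCP pose, the force and the opening at its end, in the units of the state.
- get_state(): the state, without advancing time (a new reading comes with each control period).
- get_image(name): name is "scene" or "top"; returns the picture (420x560x3 uint8, red, green, blue); there is no depth.
- get_calibration(name): a dict with "fov_y" (degrees; the focal length in pixels is half the picture's height over the tangent of half this angle, whatever the lens; pixels are square), "cx", "cy" (the principal point, pixels), "world_to_cam" (4x4, takes a point from world to camera coordinates). Camera axes: x right, y down, z forward; pixel columns grow to the right and rows downward; lengths in m; the calibration is good to about 2 mm. A picture is of the moment at which its call begins. get_calibration takes no time and is no camera call.
- close_job(): hands the job in, once; it reports no verdict.
The state is a dict: "t": time; "joints": joint angles; "dq": joint speeds; "effort": joint torques, N m; "tool_pos": TCP position; "eef_rot": TCP orientation; "wrist_force": force on the tool from outside, world axes, zero at the start; "ft_torque": the same for the moment, N m; "width": finger opening in m.
Only numpy, scipy, OpenCV 4.12 (cv2) and the standard library are available. Lean on these libraries where they do the work, as an engineer would, in place of code of your own. Each camera call takes 0.05 s, during which the arm holds its last target.

## Working session

There is one attempt and no reset: what is moved stays moved. The work goes in short steps, Python scripts to look and compute and a tool call to move; the robot and the scene stay as the last step left them, time stands still between calls to the robot, and variables do not carry over. Pictures are saved under pics/ and viewed, and the job is handed in when it is done.

Besides the shell and the picture viewer there is one more tool, called after "Call:" as name(argument=value, ...), one argument or row to a line, values as JSON. servo_tool: Moves the arm, as the interface text tells. Its arguments: {"type":"object","properties":{"deltas":{"type":"array","items":{"type":"object","properties":{"travel":{"type":"array","items":{"type":"number"}},"turn":{"type":"number"}}}},"hand":{"type":"number"},"force":{"type":"number"}},"required":["deltas"]}

```bash
mkdir -p pics; ls; python3 - <<'E'
from bench import *
import cv2,numpy as np
np.set_printoptions(precision=4,suppress=True)
for n in("scene","top"):
    cv2.imwrite(f"pics/{n}0.png",get_image(n)[:,:,::-1]); print(get_calibration(n))
print(get_state()); print(arm, [a for a in dir(arm) if a[0]!='_'])
E
```

```text
pics
{'fov_y': 50.76194249207998, 'cx': 286.3459507000783, 'cy': 203.9327392166575, 'world_to_cam': array([[-0.8277,  0.5612,  0.0066,  0.4236],
       [ 0.3794,  0.5682, -0.7302, -0.1119],
       [-0.4135, -0.6018, -0.6832,  1.4357],
       [ 0.    ,  0.    ,  0.    ,  1.    ]])}
{'fov_y': 47.58802247703087, 'cx': 275.02869065475386, 'cy': 199.73742173512034, 'world_to_cam': array([[-0.0224, -0.9997,  0.002 ,  0.0038],
       [-0.9815,  0.0216, -0.1902,  0.504 ],
       [ 0.1901, -0.0063, -0.9818,  1.4967],
       [ 0.    ,  0.    ,  0.    ,  1.    ]])}
{'t': 0.1, 'joints': array([ 66.8524,  18.7267, -11.0855,  60.2773,  -0.0005,  82.3124]), 'dq': array([-0.0897, -0.0995,  0.0968,  0.075 ,  0.0393,  0.0136]), 'effort': array([  0.0014, -44.4239,  26.3038,   0.0079,  -0.    ,  -0.    ]), 'tool_pos': array([0.1464, 0.5296, 0.2306]), 'eef_rot': array([[-0.0006,  0.2666,  0.9638],
       [-0.0014,  0.9638, -0.2666],
       [-1.    , -0.0015, -0.0002]]), 'wrist_force': array([-0.5835,  0.161 , -0.4962]), 'ft_torque': array([-0.0804,  0.0046, -0.0103]), 'width': 0.08514493683879548}
<Robot object at 0x7fb1d73e7a10> ['PlanningError', 'pinch_z']
```

View pics/scene0.png

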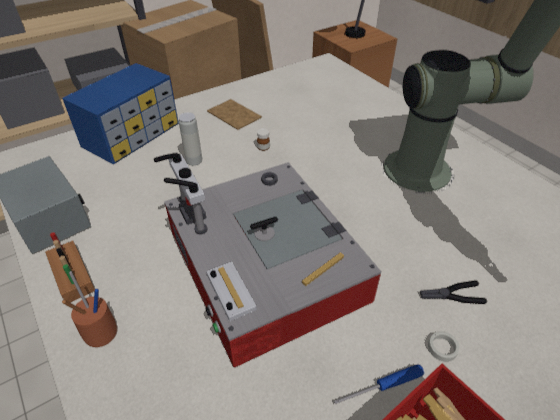

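View pics/top0.png

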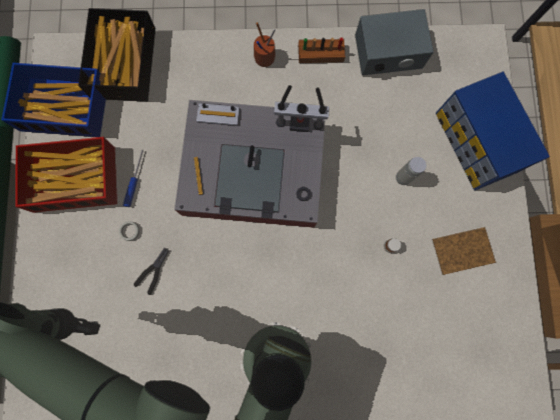

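The top view shows the hatch at about x 217–284, y 146–210, with the T-handle near (252,156). The hinges are at the bottom, the collar at (304,193) and the blank at (199,176). I'll zoom in on the handle and deck.

```bash
python3 - <<'E'
import cv2,numpy as np
a=cv2.imread("pics/top0.png")[90:235,165:345]; cv2.imwrite("pics/topz.png",cv2.resize(a,None,fx=4.2,fy=4.1,interpolation=cv2.INTER_CUBIC))
a=cv2.imread("pics/scene0.png")[160:310,160:380]; cv2.imwrite("pics/scz.png",cv2.resize(a,None,fx=3.6,fy=3.6,interpolation=cv2.INTER_CUBIC))
E
```

```text
(no output)
```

View pics/topz.png

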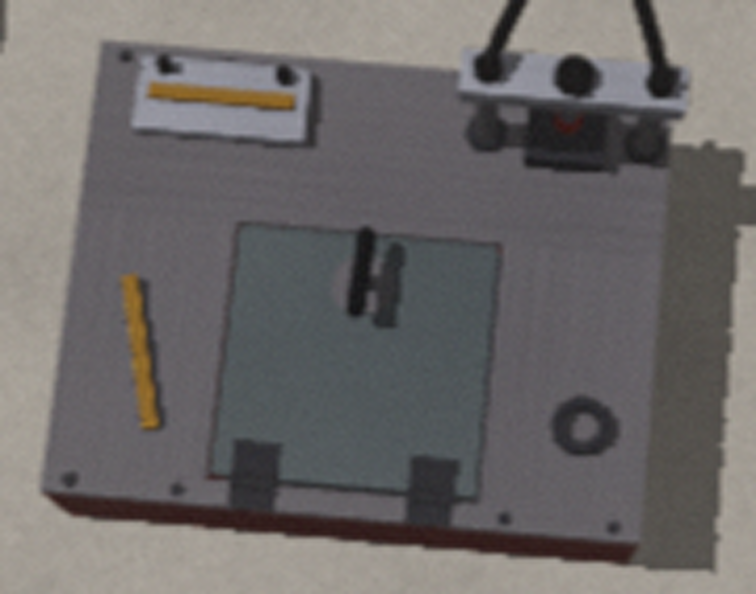

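View pics/scz.png

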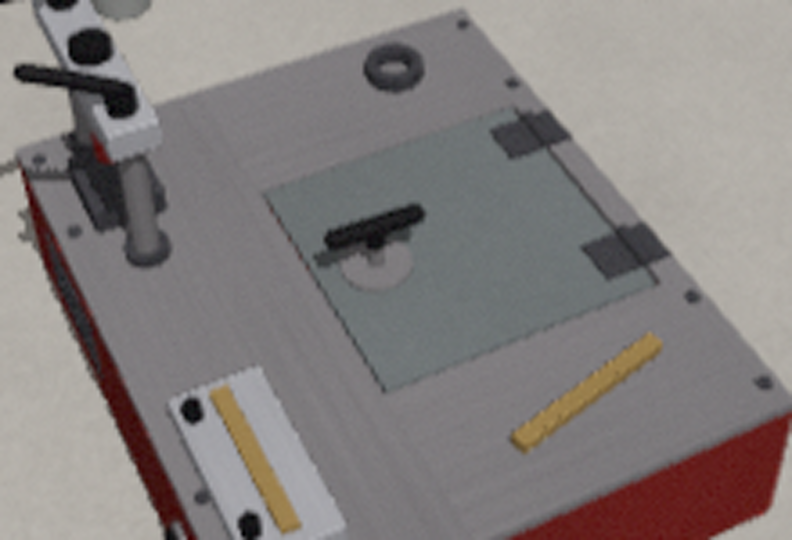

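The top zoom shows the hatch corners at about (237,222), (502,243), (478,500) and (208,476), with the bar from (367,228) to (356,317). In the scene zoom the bar runs from (328,240) to (422,213). I'll measure these.

```bash
cat > h.py <<'E'
from bench import *
import cv2,numpy as np
np.set_printoptions(precision=4,suppress=True)
def ray(n,p):
    c=get_calibration(n);f=210/np.tan(np.radians(c["fov_y"]/2));T=c["world_to_cam"];R=T[:3,:3]
    d=R.T@np.array([(p[0]-c["cx"])/f,(p[1]-c["cy"])/f,1]);return -R.T@T[:3,3],d
def onz(n,p,z):
    o,d=ray(n,p);return o+d*(z-o[2])/d[2]
def proj(n,X):
    c=get_calibration(n);f=210/np.tan(np.radians(c["fov_y"]/2));T=c["world_to_cam"];q=T[:3,:3]@X+T[:3,3]
    return q[0]/q[2]*f+c["cx"],q[1]/q[2]*f+c["cy"]
E
python3 - <<'E'
from h import *
tz=lambda p:(165+(p[0]+.5)/4.2-.5,90+(p[1]+.5)/4.1-.5)
sz=lambda p:(160+(p[0]+.5)/3.6-.5,160+(p[1]+.5)/3.6-.5)
C=np.array([onz("top",tz(p),.125) for p in[(237,222),(502,243),(478,500),(208,476)]])
print("top corners FL,FR,NR,NL",C)
D=np.array([onz("scene",sz(p),.125) for p in[(384,392),(263,190),(519,107),(658,285)]])
print("scene",D)
for C in(C,D):
    u=(C[0]-C[3]+C[1]-C[2]);print("yaw",np.degrees(np.arctan2(u[1],u[0])),"size",np.linalg.norm(C[0]-C[3]),np.linalg.norm(C[0]-C[1]),"cen",C.mean(0))
    u/=np.linalg.norm(u); print("bar mid expected",C.mean(0)+u*.060)
for n,f,a,b in(("top",tz,(367,228),(356,317)),("scene",sz,(328,240),(422,213))):
    A=onz(n,f(a),.162);B=onz(n,f(b),.162);print(n,A,B,(A+B)/2,np.linalg.norm(A-B),np.degrees(np.arctan2(*(A-B)[1::-1])))
E
```

```text
top corners FL,FR,NR,NL [[ 0.6725  0.1591  0.125 ]
 [ 0.6514 -0.0392  0.125 ]
 [ 0.452  -0.0165  0.125 ]
 [ 0.4745  0.1805  0.125 ]]
scene [[ 0.6737  0.1585  0.125 ]
 [ 0.6487 -0.0383  0.125 ]
 [ 0.4499 -0.0106  0.125 ]
 [ 0.4775  0.1833  0.125 ]]
yaw -6.329228309610889 size 0.1990908105662948 0.19946722429311328 cen [0.5626 0.071  0.125 ]
bar mid expected [0.6222 0.0644 0.125 ]
yaw -7.564749932631367 size 0.19772435844987943 0.19836252193541828 cen [0.5625 0.0732 0.125 ]
bar mid expected [0.6219 0.0653 0.125 ]
top [0.6539 0.0602 0.162 ] [0.5853 0.069  0.162 ] [0.6196 0.0646 0.162 ] 0.0691634923781961 -7.3668726759666
scene [0.6528 0.0599 0.162 ] [0.5894 0.0729 0.162 ] [0.6211 0.0664 0.162 ] 0.06466261381752719 -11.592255252021035
```

Call:
servo_tool(
  deltas=[
    {"travel": [0, -0.01, 0.017], "turn": -0.02},
    {"travel": [0, -0.029, 0.05], "turn": -0.04},
    {"travel": [0, -0.049, 0.085], "turn": -0.06},
    {"travel": [0, -0.069, 0.12], "turn": -0.08},
    {"travel": [0, -0.089, 0.155], "turn": -0.1},
    {"travel": [0, -0.109, 0.19], "turn": -0.122},
    {"travel": [0, -0.129, 0.225], "turn": -0.122},
    {"travel": [0, -0.149, 0.26], "turn": -0.122},
  ],
  hand=0.7,
  force=40,
)

```text
t: 0.77
tool_pos: [0.3582, 0.3155, 0.2311]
eef_rot: [[-0.0, 0.147, 0.989], [-0.0, 0.989, -0.147], [-1.0, -0.0, -0.0]]
wrist_force: [0.1, 0.8, 0.5]
width: 0.0594
```

Call:
servo_tool(
  deltas=[
    {"travel": [0, -0.024, 0.032]},
    {"travel": [0, -0.048, 0.064]},
    {"travel": [0, -0.072, 0.096]},
    {"travel": [0, -0.096, 0.128]},
    {"travel": [0, -0.12, 0.16]},
    {"travel": [0, -0.144, 0.192]},
    {"travel": [0, -0.168, 0.224]},
    {"travel": [0, -0.19, 0.255]},
  ],
)

```text
validation failed for argument at $.de...
```

Call:
servo_tool(
  deltas=[
    {"travel": [0, -0.015, 0.018]},
    {"travel": [0, -0.019, 0.0235]},
    {"travel": [0, -0.019, 0.0235]},
    {"travel": [0, -0.019, 0.0235]},
  ],
)

```text
validation failed for argument at $.de...
```

```bash
python3 - <<'E'
from h import *
for n in("scene","top"):
    cv2.imwrite(f"pics/{n}1.png",get_image(n)[:,:,::-1])
a=cv2.imread("pics/top1.png")[90:235,165:345]; b=cv2.imread("pics/scene1.png")[110:310,160:400]
cv2.imwrite("pics/c1.png",np.hstack([cv2.resize(a,(400,322),interpolation=2),cv2.resize(b,(386,322),interpolation=2)]))
s=get_state();print(s)
E
```

```text
{'t': 0.8667, 'joints': array([ 32.1893,  11.0967, -21.3155,  57.5662,  -0.1059,  41.129 ]), 'dq': array([ 5.0877, -0.1249, -0.5358,  0.7492,  3.4936,  3.3684]), 'effort': array([ -1.9637, -36.5066,  25.737 ,  -0.0316,  -0.358 ,  -0.3608]), 'tool_pos': array([0.3611, 0.3136, 0.2311]), 'eef_rot': array([[ 0.0013,  0.1554,  0.9879],
       [-0.0014,  0.9879, -0.1554],
       [-1.    , -0.0011,  0.0015]]), 'wrist_force': array([-0.9187,  0.4733,  0.2757]), 'ft_torque': array([0.0591, 0.0539, 0.0132]), 'width': 0.05993643352695192}
```

View pics/c1.png

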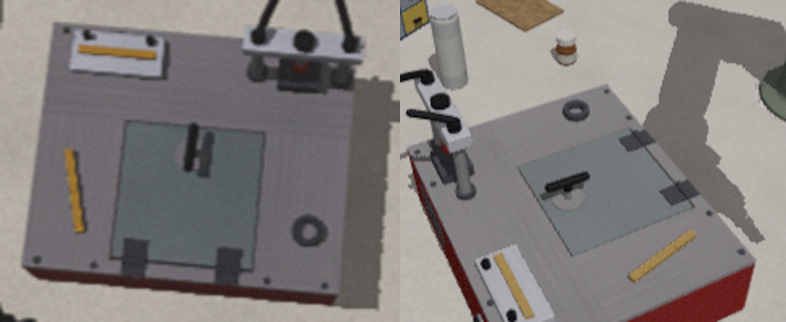

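The rows were refused because they lacked "turn". The view is unchanged: the handle is clear and the arm is still off to the left. I'll send them again with turn.

Call:
servo_tool(
  deltas=[
    {"travel": [0, -0.024, 0.032], "turn": 0},
    {"travel": [0, -0.048, 0.064], "turn": 0},
    {"travel": [0, -0.072, 0.096], "turn": 0},
    {"travel": [0, -0.096, 0.128], "turn": 0},
    {"travel": [0, -0.12, 0.16], "turn": 0},
    {"travel": [0, -0.144, 0.192], "turn": 0},
    {"travel": [0, -0.168, 0.224], "turn": 0},
    {"travel": [0, -0.19, 0.255], "turn": 0},
  ],
)

```text
t: 1.53
tool_pos: [0.5824, 0.0908, 0.2309]
eef_rot: [[-0.001, 0.147, 0.989], [0.0, 0.989, -0.147], [-1.0, 0.0, -0.001]]
wrist_force: [0.4, 1.2, -0.7]
width: 0.0601
```

Call:
servo_tool(
  deltas=[
    {"travel": [0, -0.015, 0.018], "turn": 0},
    {"travel": [0, -0.019, 0.0235], "turn": 0},
    {"travel": [0, -0.019, 0.0235], "turn": 0},
    {"travel": [0, -0.019, 0.0235], "turn": 0},
  ],
)

```text
t: 1.87
tool_pos: [0.6012, 0.0705, 0.2307]
eef_rot: [[-0.002, 0.147, 0.989], [0.001, 0.989, -0.147], [-1.0, 0.0, -0.002]]
wrist_force: [-0.6, -0.0, 0.3]
width: 0.0602
```

```bash
python3 - <<'E'
from h import *
for n in("scene",):
    cv2.imwrite(f"pics/{n}2.png",get_image(n)[:,:,::-1])
s=get_state();print(s)
b=cv2.imread("pics/scene2.png")[60:310,130:410]
cv2.imwrite("pics/c2.png",cv2.resize(b,None,fx=2.3,fy=2.3,interpolation=2))
E
```

```text
{'t': 1.9167, 'joints': array([-0.2754, 24.6591, -2.1679, 63.2689,  0.0376,  8.1147]), 'dq': array([ 0.7361, -0.7486, -0.399 , -0.1218, -0.2827, -0.1533]), 'effort': array([ -0.866 , -49.6583,  26.9939,  -0.0741,  -0.0331,   0.0026]), 'tool_pos': array([0.6009, 0.0709, 0.2309]), 'eef_rot': array([[-0.0017,  0.1459,  0.9893],
       [ 0.0007,  0.9893, -0.1459],
       [-1.    ,  0.0004, -0.0018]]), 'wrist_force': array([-0.652 ,  0.1915, -0.3219]), 'ft_torque': array([-0.0244,  0.0485,  0.0152]), 'width': 0.05972883137262638}
```

View pics/c2.png

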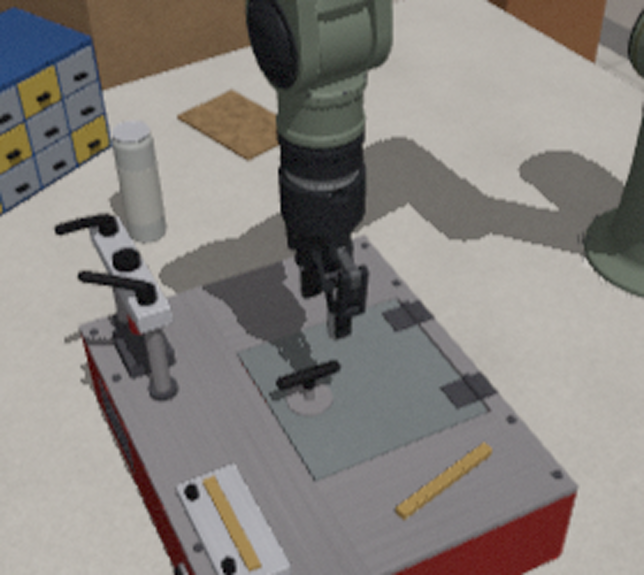

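The image shows the open gripper above the hinge-side half of the bar, around (330,310) in the crop, with nothing in the way. Descending.

Call:
servo_tool(
  deltas=[
    {"travel": [0.02, -0.002, 0.002], "turn": 0},
    {"travel": [0.045, -0.002, 0.002], "turn": 0},
    {"travel": [0.07, -0.002, 0.002], "turn": 0},
    {"travel": [0.082, -0.002, 0.002], "turn": 0},
    {"travel": [0.086, -0.002, 0.002], "turn": 0},
    {"travel": [0.086, -0.002, 0.002], "turn": 0},
  ],
)

```text
t: 2.42
tool_pos: [0.6022, 0.0687, 0.1445]
eef_rot: [[-0.002, 0.145, 0.989], [0.0, 0.989, -0.145], [-1.0, -0.0, -0.002]]
wrist_force: [-0.2, 0.2, 0.4]
width: 0.0596
```

```bash
python3 - <<'E'
from h import *
for n in("scene",):
    cv2.imwrite(f"pics/{n}3.png",get_image(n)[:,:,::-1])
s=get_state();print(s['tool_pos'],s['wrist_force'],s['ft_torque'])
b=cv2.imread("pics/scene3.png")[130:290,190:370]
cv2.imwrite("pics/c3.png",cv2.resize(b,None,fx=3.5,fy=3.5,interpolation=2))
E
```

```text
[0.6032 0.0684 0.1457] [ 0.4558 -0.0258  0.8795] [ 0.0361  0.0058 -0.006 ]
```

View pics/c3.png

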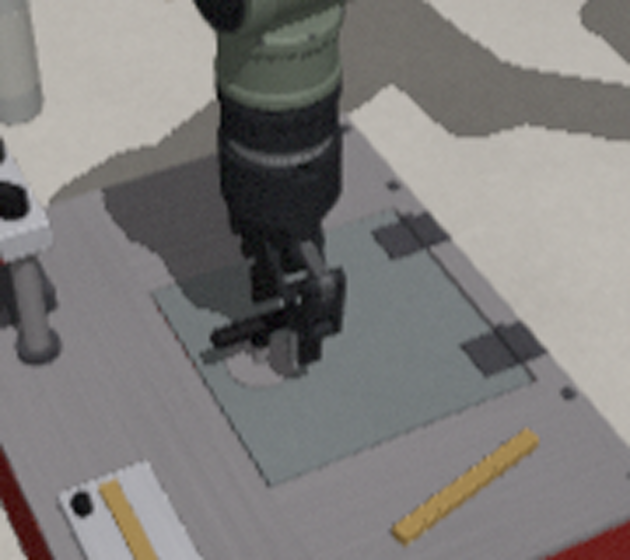

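The fingers now straddle the hinge-side end of the bar, at about (305,310) in the crop. Closing.

Call:
servo_tool(
  deltas=[
    {"travel": [0, 0, 0], "turn": 0},
    {"travel": [0, 0, 0], "turn": 0},
    {"travel": [0, 0, 0], "turn": 0},
    {"travel": [0, 0, 0], "turn": 0},
    {"travel": [0, 0, 0], "turn": 0},
    {"travel": [0, 0, 0], "turn": 0},
    {"travel": [0, 0, 0], "turn": 0},
    {"travel": [0, 0, 0], "turn": 0},
  ],
  hand=0,
  force=40,
)

```text
t: 3.13
tool_pos: [0.6044, 0.0682, 0.1464]
eef_rot: [[0.002, 0.147, 0.989], [0.002, 0.989, -0.147], [-1.0, 0.002, 0.001]]
wrist_force: [-1.1, 4.2, 6.0]
width: 0.0122
```

Call:
servo_tool(
  deltas=[
    {"travel": [-0.0005, 0, 0], "turn": 0},
    {"travel": [-0.001, 0, 0], "turn": 0},
  ],
)

```text
t: 3.3
tool_pos: [0.6043, 0.0682, 0.1465]
eef_rot: [[0.001, 0.147, 0.989], [0.002, 0.989, -0.147], [-1.0, 0.002, 0.001]]
wrist_force: [2.2, 5.8, -1.8]
width: 0.0126
```

Call:
servo_tool(
  deltas=[
    {"travel": [-0.0005, 0, 0], "turn": 0},
    {"travel": [-0.001, 0, 0], "turn": 0},
  ],
)

```text
t: 3.47
tool_pos: [0.6043, 0.0681, 0.1467]
eef_rot: [[0.001, 0.147, 0.989], [0.002, 0.989, -0.147], [-1.0, 0.002, 0.0]]
wrist_force: [2.6, 4.4, -3.4]
width: 0.0126
```

Call:
servo_tool(
  deltas=[
    {"travel": [-0.0005, 0, 0], "turn": 0},
    {"travel": [-0.001, 0, 0], "turn": 0},
  ],
)

```text
t: 3.63
tool_pos: [0.6042, 0.0682, 0.1475]
eef_rot: [[0.0, 0.147, 0.989], [0.002, 0.989, -0.147], [-1.0, 0.002, -0.0]]
wrist_force: [2.8, 5.6, -3.8]
width: 0.0121
```

```bash
python3 - <<'E'
from h import *
for n in("scene",):
    cv2.imwrite(f"pics/{n}4.png",get_image(n)[:,:,::-1])
s=get_state();print(s['tool_pos'],s['wrist_force'],s['ft_torque'],s['width'])
b=cv2.imread("pics/scene4.png")[130:290,190:370]
cv2.imwrite("pics/c4.png",cv2.resize(b,None,fx=3.5,fy=3.5,interpolation=2))
E
```

```text
[0.6041 0.0682 0.1475] [ 2.66    5.0489 -2.875 ] [ 1.1189 -0.5897  0.0882] 0.01269930558950754
```

View pics/c4.png

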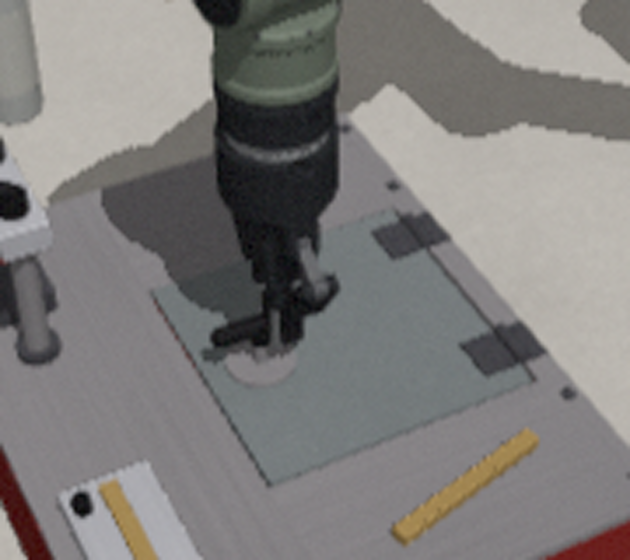

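The fingers are closed on the bar just short of its middle, at about (280,315). Force is low so far, so I'll keep tugging.

Call:
servo_tool(
  deltas=[
    {"travel": [-0.001, 0, 0], "turn": 0},
    {"travel": [-0.0015, 0, 0], "turn": 0},
  ],
)

```text
t: 3.85
tool_pos: [0.604, 0.0682, 0.1481]
eef_rot: [[-0.001, 0.147, 0.989], [0.002, 0.989, -0.147], [-1.0, 0.002, -0.001]]
wrist_force: [5.7, 5.1, -11.6]
width: 0.0126
```

Call:
servo_tool(
  deltas=[
    {"travel": [-0.001, 0, 0], "turn": 0},
    {"travel": [-0.0015, 0, 0], "turn": 0},
  ],
)

```text
t: 4.02
tool_pos: [0.6039, 0.0681, 0.1485]
eef_rot: [[-0.001, 0.147, 0.989], [0.002, 0.989, -0.147], [-1.0, 0.002, -0.002]]
wrist_force: [8.1, 5.5, -18.0]
width: 0.0127
```

18 N with the hatch stopped after the play means it's caught. I'll relax the tug and then turn clockwise about the stem.

Call:
servo_tool(
  deltas=[
    {"travel": [0, 0, 0], "turn": 0},
    {"travel": [0.002, 0, 0], "turn": 0},
    {"travel": [0.0045, 0, 0], "turn": 0},
    {"travel": [0.0045, 0, 0], "turn": 0},
  ],
)

```text
t: 4.35
tool_pos: [0.6043, 0.0681, 0.1465]
eef_rot: [[0.001, 0.147, 0.989], [0.002, 0.989, -0.147], [-1.0, 0.002, 0.0]]
wrist_force: [2.8, 5.2, -0.7]
width: 0.0124
```

Call:
servo_tool(
  deltas=[
    {"travel": [0, 0.0008, 0], "turn": 0.05},
    {"travel": [0, 0.0017, 0.0001], "turn": 0.1},
    {"travel": [0, 0.0026, 0.0002], "turn": 0.15},
    {"travel": [0, 0.0034, 0.0003], "turn": 0.2},
    {"travel": [0, 0.005, 0.0008], "turn": 0.3},
    {"travel": [0, 0.0066, 0.0013], "turn": 0.4},
  ],
)

```text
t: 4.85
tool_pos: [0.6065, 0.0743, 0.1465]
eef_rot: [[0.0, 0.524, 0.851], [0.001, 0.851, -0.524], [-1.0, 0.001, -0.0]]
wrist_force: [1.7, 4.1, -0.9]
width: 0.0123
```

Call:
servo_tool(
  deltas=[
    {"travel": [0, 0.0017, 0.0001], "turn": 0.1},
    {"travel": [0, 0.0034, 0.0003], "turn": 0.2},
    {"travel": [0, 0.005, 0.0008], "turn": 0.3},
    {"travel": [0, 0.0066, 0.0013], "turn": 0.4},
    {"travel": [0, 0.0082, 0.0021], "turn": 0.5},
  ],
)

```text
t: 5.27
tool_pos: [0.6121, 0.0799, 0.1465]
eef_rot: [[-0.0, 0.868, 0.496], [0.001, 0.496, -0.868], [-1.0, 0.0, -0.001]]
wrist_force: [0.9, 4.3, 0.6]
width: 0.0126
```

Call:
servo_tool(
  deltas=[
    {"travel": [0, 0.0017, 0.0001], "turn": 0.1},
    {"travel": [0, 0.0034, 0.0003], "turn": 0.2},
    {"travel": [0, 0.005, 0.0008], "turn": 0.3},
    {"travel": [0, 0.0066, 0.0013], "turn": 0.4},
    {"travel": [0, 0.0082, 0.0021], "turn": 0.5},
    {"travel": [0, 0.0082, 0.0021], "turn": 0.5},
  ],
)

```text
t: 5.77
tool_pos: [0.6199, 0.0822, 0.1465]
eef_rot: [[-0.001, 1.0, 0.022], [0.001, 0.022, -1.0], [-1.0, -0.001, -0.001]]
wrist_force: [-1.1, 4.8, 2.0]
width: 0.0124
```

```bash
python3 - <<'E'
from h import *
for n in("scene",):
    cv2.imwrite(f"pics/{n}5.png",get_image(n)[:,:,::-1])
s=get_state();print(s['tool_pos'],s['eef_rot'],s['wrist_force'],s['ft_torque'],s['width'])
b=cv2.imread("pics/scene5.png")[130:290,190:370]
cv2.imwrite("pics/c5.png",cv2.resize(b,None,fx=3.5,fy=3.5,interpolation=2))
E
```

```text
[0.6199 0.0821 0.1465] [[-0.001   0.9997  0.025 ]
 [ 0.0008  0.025  -0.9997]
 [-1.     -0.001  -0.0009]] [0.1453 4.712  1.5621] [ 0.9198  0.1791 -0.0372] 0.012477446679367083
```

View pics/c5.png

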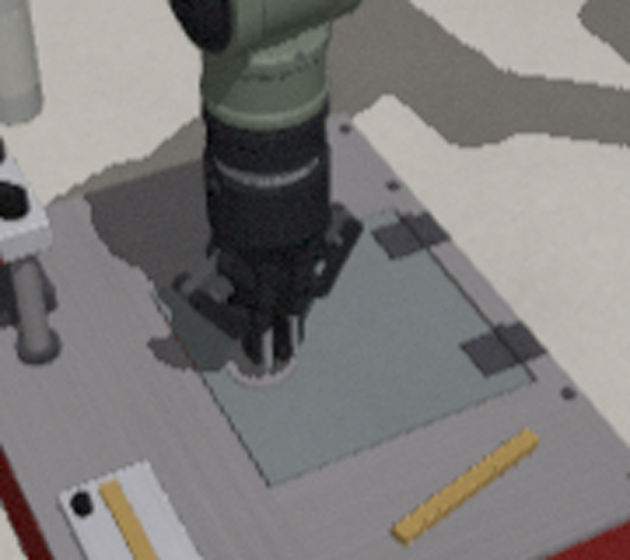

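The bar is now along the hinge axis, about 1.42 rad turned, and the fingers sit close to the stem. I'll regrip 5 mm further out so the tilting stem clears the pads.

Call:
servo_tool(
  deltas=[
    {"travel": [0, 0, 0], "turn": 0},
    {"travel": [0, 0, 0], "turn": 0},
    {"travel": [0, 0, 0], "turn": 0},
    {"travel": [0, 0, -0.003], "turn": 0},
    {"travel": [0, 0, -0.005], "turn": 0},
    {"travel": [0, 0, -0.005], "turn": 0},
  ],
  hand=0.4,
)

```text
t: 6.32
tool_pos: [0.6202, 0.0869, 0.1468]
eef_rot: [[0.0, 1.0, 0.024], [-0.0, 0.024, -1.0], [-1.0, 0.0, 0.0]]
wrist_force: [-0.7, 0.1, 0.4]
width: 0.0342
```

Call:
servo_tool(
  deltas=[
    {"travel": [0, 0, 0], "turn": 0},
    {"travel": [0, 0, 0], "turn": 0},
    {"travel": [0, 0, 0], "turn": 0},
    {"travel": [0, 0, 0], "turn": 0},
    {"travel": [0, 0, 0], "turn": 0},
    {"travel": [0, 0, 0], "turn": 0},
  ],
  hand=0,
  force=40,
)

```text
t: 6.82
tool_pos: [0.62, 0.0868, 0.1469]
eef_rot: [[-0.0, 1.0, 0.023], [0.0, 0.023, -1.0], [-1.0, -0.0, -0.0]]
wrist_force: [-2.6, 0.6, 2.6]
width: 0.0124
```

Call:
servo_tool(
  deltas=[
    {"travel": [-0.0015, 0, 0], "turn": 0},
    {"travel": [-0.003, -0.0007, -0.0001], "turn": 0},
    {"travel": [-0.0045, -0.001, -0.0001], "turn": 0},
    {"travel": [-0.0056, -0.0013, -0.0002], "turn": 0},
  ],
)

```text
t: 7.15
tool_pos: [0.6189, 0.0868, 0.152]
eef_rot: [[-0.0, 1.0, 0.023], [-0.0, 0.023, -1.0], [-1.0, -0.0, 0.0]]
wrist_force: [1.3, 0.8, -6.3]
width: 0.0123
```

Call:
servo_tool(
  deltas=[
    {"travel": [-0.008, -0.0022, -0.0003], "turn": 0},
    {"travel": [-0.0163, -0.0049, -0.0007], "turn": 0},
    {"travel": [-0.0217, -0.0068, -0.001], "turn": 0},
    {"travel": [-0.0269, -0.009, -0.0013], "turn": 0},
    {"travel": [-0.0321, -0.0114, -0.0017], "turn": 0},
    {"travel": [-0.0372, -0.0139, -0.002], "turn": 0},
    {"travel": [-0.0422, -0.0165, -0.0024], "turn": 0},
    {"travel": [-0.0471, -0.0194, -0.0029], "turn": 0},
  ],
)

```text
t: 7.82
tool_pos: [0.5995, 0.0891, 0.2003]
eef_rot: [[0.001, 1.0, 0.023], [-0.001, 0.023, -1.0], [-1.0, 0.001, 0.001]]
wrist_force: [2.5, -1.7, -5.1]
width: 0.0127
```

```bash
python3 - <<'E'
from h import *
for n in("scene",):
    cv2.imwrite(f"pics/{n}6.png",get_image(n)[:,:,::-1])
s=get_state();print(s['tool_pos'],s['wrist_force'],s['ft_torque'],s['width'])
b=cv2.imread("pics/scene6.png")[110:290,180:370]
cv2.imwrite("pics/c6.png",cv2.resize(b,None,fx=3.3,fy=3.3,interpolation=2))
E
```

```text
[0.5991 0.0892 0.2012] [ 0.1161 -1.7298 -2.9351] [-0.388  -0.3715 -0.064 ] 0.012386710677018272
```

View pics/c6.png

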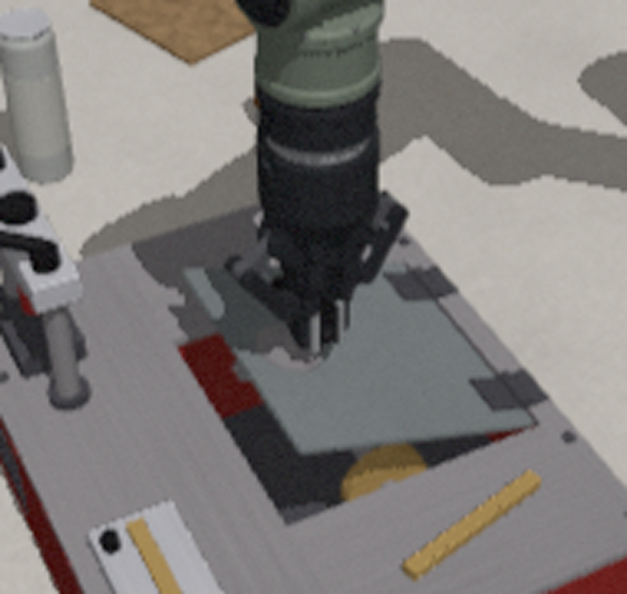

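The hatch is about 20 degrees open with the drive visible beneath it, and the grip is steady. I'll take it on to 40.

Call:
servo_tool(
  deltas=[
    {"travel": [-0.006, -0.0039, -0.0006], "turn": 0},
    {"travel": [-0.0118, -0.008, -0.0012], "turn": 0},
    {"travel": [-0.0175, -0.0123, -0.0018], "turn": 0},
    {"travel": [-0.0229, -0.0168, -0.0025], "turn": 0},
    {"travel": [-0.0281, -0.0217, -0.0032], "turn": 0},
    {"travel": [-0.0331, -0.0267, -0.0039], "turn": 0},
    {"travel": [-0.0379, -0.0319, -0.0047], "turn": 0},
    {"travel": [-0.0424, -0.0373, -0.0055], "turn": 0},
  ],
)

```text
t: 8.53
tool_pos: [0.5617, 0.0941, 0.2427]
eef_rot: [[0.001, 1.0, 0.023], [0.0, 0.023, -1.0], [-1.0, 0.001, -0.0]]
wrist_force: [4.5, -0.8, -1.9]
width: 0.0126
```

Call:
servo_tool(
  deltas=[
    {"travel": [0, 0, 0], "turn": 0},
    {"travel": [0, 0, 0], "turn": 0},
    {"travel": [0, 0, 0], "turn": 0},
    {"travel": [0, 0, 0], "turn": 0},
    {"travel": [0, 0, 0], "turn": 0},
    {"travel": [0, 0, 0], "turn": 0},
  ],
)

```text
t: 9.03
tool_pos: [0.5625, 0.094, 0.2419]
eef_rot: [[0.001, 1.0, 0.023], [0.0, 0.023, -1.0], [-1.0, 0.001, -0.0]]
wrist_force: [3.3, -0.4, 1.0]
width: 0.013
```

```bash
python3 - <<'E'
from h import *
s0=get_state()
for n in("scene","top"):
    cv2.imwrite(f"pics/{n}7.png",get_image(n)[:,:,::-1])
s=get_state();print(s['t'],s0['tool_pos'],s['tool_pos'],s['dq'],s['wrist_force'],s['ft_torque'],s['width'])
E
```

```text
9.1333 [0.5625 0.094  0.2419] [0.5625 0.094  0.2419] [-0.0108  0.0034 -0.0012 -0.0771  0.0054  0.0454] [ 4.0315 -0.1571  0.2911] [-0.3355 -1.07   -0.0465] 0.011995584560564614
```

View pics/scene7.png

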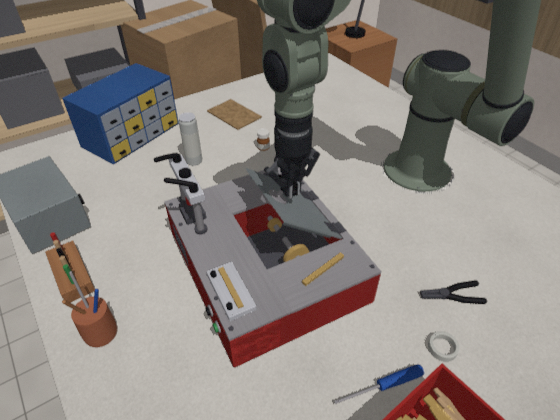

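View pics/top7.png

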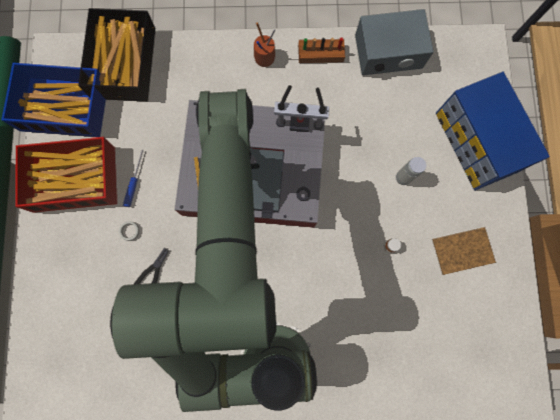

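The scene view shows the hatch well open with the drive exposed and the bystanders in their places. I'll check the angle from the leaf's far-left corner.

```bash
python3 - <<'E'
from h import *
b=cv2.imread("pics/scene7.png")[140:270,220:370]
cv2.imwrite("pics/c7.png",cv2.resize(b,None,fx=4.5,fy=4.5,interpolation=2))
u=np.array([np.cos(np.radians(-7)),np.sin(np.radians(-7)),0]);v=np.array([-u[1],u[0],0])
H=np.array([.6215,.065,.128])-.16*u
for d in(25,30,35,40,45):
    t=np.radians(d);P=H+v*.098+u*(.198*np.cos(t)-(-.003)*np.sin(t))+np.array([0,0,.198*np.sin(t)-.003*np.cos(t)])
    p=proj("scene",P);print(d,p,((p[0]-220)*4.5,(p[1]-140)*4.5))
E
```

```text
25 (np.float64(273.6227176361065), np.float64(239.49065628417077)) (np.float64(241.30222936247912), np.float64(447.70795327876846))
30 (np.float64(276.88339337114127), np.float64(233.21665689690957)) (np.float64(255.9752701701357), np.float64(419.4749560360931))
35 (np.float64(280.77387463189876), np.float64(226.87318203265193)) (np.float64(273.4824358435444), np.float64(390.92931914693366))
40 (np.float64(285.2662766556757), np.float64(220.52783174751923)) (np.float64(293.6982449505407), np.float64(362.37524286383655))
45 (np.float64(290.32282010381397), np.float64(214.25087278598102)) (np.float64(316.4526904671628), np.float64(334.1289275369146))
```

View pics/c7.png

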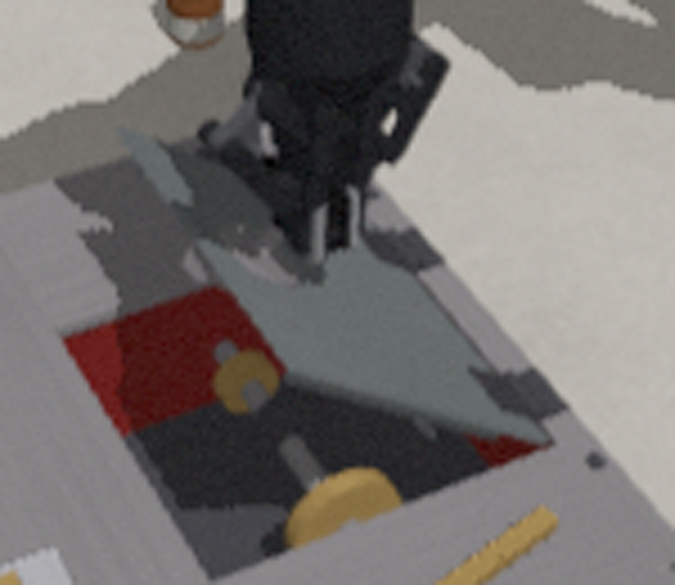

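The far-left corner is at about (287,372) in the crop, which puts the hatch about 38–39 degrees open. It is still and gripped, so I'll hand in.

```bash
python3 -c "
from bench import *
print(close_job())"
```

```text
the job is handed in; nothing more can be done
None
```

The hatch is open about 38–39° and held still by the gripper on the T-handle's bar. The job was handed in at about 9 s; no verdict was reported.

- **Tug:** I gripped the hinge-side half of the bar and tugged up gently before turning anything. The hatch stopped after its small play, and the wrist force reached 18 N, so the catch was holding.
- **Turn:** I relaxed the pull and turned the handle clockwise to about 1.42 rad. I then regripped 5 mm further out along the bar so the tilting stem would clear the fingers.
- **Lift:** The hatch came up freely, with about 6 N or less of vertical force at the wrist.

**Last checks:**
- **Angle:** The camera put the hatch at 38–39°, against 40° from the arc I commanded.
- **Stillness and grip:** Joint speeds were near zero, with the fingers closed on the bar at 40 N.
- **Bystanders:** None that I could see had moved in the last two pictures, by eye rather than by measurement.
- **Disagreement:** The finger opening read 12 to 13 mm on a bar given as 14 mm. I took this as a sensor offset, since it stayed about the same throughout and the pictures show the fingers on the bar.

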